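# Seat a colour sample board in the sanding jig and throw the toggle clamp

## Robot

A 6-joint arm with a two-finger parallel gripper is mounted at the origin on a cart in front of the work surface, level with it; the furniture and walls round the work are solid. World frame = base frame: x ahead of the robot, y to its left, z up, the work surface at z = 0. Lengths are in m, angles in rad, forces in N, time in s.
With the tool pointing down it reaches from about 0.35 to 0.775 m from the base axis. Payload 7.3 kg.
Tool frame: the origin (TCP) lies at the very end of the fingers, on their centre line; the grasp point (between the pads) lies grip_point_offset behind it (grip_point_offset is the distance from the TCP to the grasp point, in m); z points along the fingers, y is the direction in which the jaws open and shut (so a half turn about z gives the same grasp; the last joint's range is limited). The gripper opens to 92 mm and grips with 3 to 60 N. Pads are 19 mm wide; open, the fingers measure 130 mm over their backs; the gripper's body (75 mm by 190 mm) begins 47 mm behind the grasp point.
Start: joints at [-1.432, 0.342, 1.524, -0, 1.275, -0.146], TCP at [0.148, -0.504, 0.227] pointing down, gripper open.
Joint ranges: [-2.53, 2.53], [-0.77, 2.02], [0.04, 2.7], [-1, 4.14], [0.28, 2.66], [-3.11, 3.11]. Speed limits (rad/s): [2.57, 2.57, 3.14, 3.14, 3.14, 3.14].

## Interface

Orientations are given as [roll, pitch, yaw] about the fixed x, y, z axes, in that order (R = Rz(yaw) Ry(pitch) Rx(roll)).
In Python, from cell import * gives the robot as it stands.
- The arm moves only by the shell command python3 -m inch 'ROWS' [OPENING] [FORCE]. ROWS is JSON, a list that holds one entry, the list of rows, each a list of 4 numbers: the shift along the tool's x, y, z in mm, then the turn about the tool's z in rad. In form: [[[x, y, z, roll], ...]]. A call has 1 to 10 rows; each row shifts and turns the commanded pose from where the row before left it, along the tool's axes as they then stand; what a row does not reach is not made up. A row lasts 1/8 s, in which the tool goes at most 62.5 mm and 10.7 degrees, less where a joint would pass 70% of its speed; a pose out of reach is approached as far as the arm can. A call with a gripper value outside its range is refused whole. OPENING is the closure, from -1 (fully open) to 1 (shut), set as the call begins (- or left out, the last holds). The fingers move at their own pace and stop on an object; FORCE is the grip in N (left out, the last holds). Time passes only in rows, so rows that do not move let the fingers close. It gives the time, the measured TCP pose, the force and the opening at its end, in the units of the state.
- observe(): the state, without advancing time (a new reading comes with each control period).
- read_camera(name): name is "side" or "top" or "wrist"; returns a dict with "img" (400x640x3 uint8, blue, green, red), "fx", "fy", "cx", "cy" (pixels), "eye" and "rotation" of the camera in the world; the wrist camera has in their place "T_tool_cam" (4x4, takes a point from camera to tool coordinates, whose origin is the TCP and whose axes are the flange's). Camera axes: x right, y down, z forward; pixel columns grow to the right and rows downward; lengths in m; the calibration is good to about 2 mm. A picture is of the moment at which its call begins: read the wrist's pose just before it. There is no depth.
- hand_in(): hands the job in, once; it reports no verdict.
Trained networks look in the newest picture that a camera, given by its name, has taken for a name from the list of things; names that differ only in an ending like _2 or _b are one class to them, and where a whole thing is asked for, a point or a joint stands for the part that bears it (a point fixed in the world has none). Each returns a list of dicts, best first, with "conf" (0 to 1); they miss things now and then, are a little off and sometimes report something else, mostly with a low value. They report only what shows in the picture. A call takes as long as a camera call.
- boxes_of(camera, label): "at" ([row, column] in pixels, amid what is visible of it).
- place_of(camera, label): "at" ([row, column] in pixels: a listed point, or the origin of a listed thing).
The state is a dict: "time": time; "qpos": joint angles; "qvel": joint speeds; "joint_efforts": joint torques, N m; "tool_pos": TCP position; "tool_rot": TCP orientation; "contact_force": force on the tool from outside, world axes, zero at the start; "torque": the same for the moment, N m; "opening": finger opening in m.
Only numpy, scipy, OpenCV 4.12 (cv2) and the standard library are available. Lean on these libraries where they do the work, as an engineer would, in place of code of your own. Each camera call takes 0.05 s, during which the arm holds its last target. There are 200 camera calls.

## Task

Get the colour sample board ready for sanding: slide it across the jig with the fingertips until it sits fully home in the corner, flat against both wooden fences, and then push the toggle clamp's upright handle over and down past centre so that it snaps flat and the rubber nose holds the board. Do not lift the board off the jig or tip it up, and leave the other things lying about where they are.

Things in the scene. Friction and masses are not known exactly. Their poses are not given: they have to be found in the camera images.
- jig: Fixed sanding jig: plywood, 18 mm thick, x -180..+90, y -180..+205 mm in its frame, turned up to 0.2 rad. Origin on the worktop, under the centre of the sample board's home place; jig top at z +18. Two waxed, slippery wooden fences stand 14 mm higher: back fence, inner face x +50, y -82..+82; left fence, inner face y +65, x -57..+48.
- sample_board: Loose wooden board 100 (x) x 130 (y) x 18 mm, 0.25 kg, bare on its left third, else painted in three bands. Lies flat on the jig, bare strip to the left, 18 to 55 mm short of the fences, turned up to 0.2 rad. Origin: centre of underside. Home: origin at jig (0, 0, 18) mm, axes along the jig's, its +x side against the back fence, +y side against the left fence.
- clamp_pivot (a point): Hinge of the clamp's handle, at jig (0, 146, 60) mm, axis along the jig's x. The steel toggle clamp stands left of the left fence in the plane x = 0 of the jig; base x -26..+26, y 87..165 mm. While open its arm leans over the left fence, up to 115 mm above the worktop, on the sample board's side of the handle.
- clamp_handle (a joint): Handle angle, rad: 0 = open (upright, leaning 12 deg toward the sample board); grows as the handle is pushed over to the jig's +y and down. Light friction keeps it where it is left, until dead centre at 1.57; past that it snaps by itself onto its stop at 1.745 = closed (flat, 2 deg above level, pointing to jig +y). It takes about 3 N at the grip, most at 1.2 to 1.5.
- grip (a point): Point on the axis of the handle's dark rubber grip, 100 mm from the hinge. The grip is a round bar, 19 mm thick, from 37 to 136 mm from the hinge. This point lies at jig (0, 125, 158) mm when open, jig (0, 246, 63) mm when closed.
- clamp_pad: Rubber nose of the clamp, 19 mm round, on a sprung spindle at the end of the arm; origin: centre of its pressing face. The linkage brings it down as the handle closes; it then presses at jig (0, 40) mm on top of a board that is home, with some 20 N.
- tin_lid: Bystander: paint-stained metal tin lid, 93 mm round, 7 mm high, lying on the jig's front left part. Origin: centre of the underside.
- marker_green: Bystander: white marker with a green cap, 16 x 140 x 18 mm, long along its y, lying on the jig behind the clamp. Origin: centre of the underside.
- flat_brush: Bystander: flat paint brush, 42 x 214 x 22 mm, on the worktop left of the jig. Origin: centre of the underside.
- marker_red: Bystander: white marker with a red cap, 16 x 140 x 18 mm, on the worktop behind the vice. Origin: centre of the underside.
- toner2: Bystander: small dark blue bottle with a black cap, 42 mm round, 110 mm high, right of the jig behind the vice. Origin: centre of the underside.

How it is judged:
On the way:
1. the sample board is home against both fences while the clamp is still open (x of sample_board in the frame of jig between -0.003 and 0.003 m and y of sample_board in the frame of jig between -0.003 and 0.003 m and angle between the x axis of sample_board and the x axis of jig, either way round below 0.03 rad and value of joint clamp_handle below 1.2 rad), for 0.2 s.
At the end, for the whole second after the job is handed in: The sample board is home in the jig's corner (within 3 mm of both fences, square within 0.03 rad) and still; the clamp handle is past centre on its stop (above 1.70 rad) and the rubber nose presses on the board with over 10 N (x of sample_board in the frame of jig between -0.003 and 0.003 m and y of sample_board in the frame of jig between -0.003 and 0.003 m and angle between the x axis of sample_board and the x axis of jig, either way round below 0.03 rad and value of joint clamp_handle above 1.7 rad and contact force between clamp_pad and sample_board above 10 N and linear speed of sample_board below 0.01 m/s); the robot touches nothing.
It fails at once if the sample board is lifted more than 8 mm off the jig or tipped more than 0.15 rad (z of sample_board in the frame of jig above 0.026 m or angle between sample_board's own z axis and vertical above 0.15 rad).
It fails at once if another thing is shifted by more than 20 mm (distance of any of tin_lid, marker_green, flat_brush, marker_red, toner2 from where it was at the start of the episode above 0.02 m).
It also fails if it takes over 54 s, if anything falls off the work surface, if the arm or the gripper's body presses on something with over 40 N, if the wrist force passes 120 N, or if a joint passes its speed limit or range.

## Working session

There is one attempt and no reset: what is moved stays moved. The work goes in short steps, Python scripts to look and compute and a shell command to move; the robot and the scene stay as the last step left them, time stands still between calls to the robot, and variables do not carry over. Pictures are saved under pics/ and viewed, about 8 in all and at most 12, crops included, and the job is handed in when it is done.

```bash
mkdir -p pics; ls; python3 - <<'E'
from cell import *
import cv2
s=observe();print(s)
for c in("top","side"):
    r=read_camera(c);cv2.imwrite(f"pics/{c}0.png",r["img"]);print(c,r["fx"],r["cx"],r["cy"],r["eye"],r["rotation"])
    for l in("jig","sample_board","clamp_pivot","grip","clamp_pad","tin_lid","marker_green"):
        print(c,l,[(d["at"],d["conf"]) for d in place_of(c,l)[:2]])
print({k:v for k,v in globals().items() if 'grip' in k})
E
```

```text
pics
{'time': 0.0, 'qpos': array([-1.43200765e+00,  3.42734413e-01,  1.52505856e+00, -8.43501637e-06,
        1.27540457e+00, -1.45982345e-01]), 'qvel': array([-6.98394580e-04, -4.56157208e-04,  1.22596649e-03,  4.13890725e-05,
       -1.12358878e-03, -6.68968855e-04]), 'joint_efforts': array([ 1.32117730e-03, -4.31239271e+01, -2.44222820e+01,  7.18768453e-02,
        5.58445835e-02, -1.37068182e-04]), 'tool_pos': array([ 0.14746004, -0.50341835,  0.22602441]), 'tool_rot': array([-3.14000367e+00, -2.25473459e-04,  2.84773302e-01]), 'contact_force': array([ 0.38274091,  0.66923784, -0.24694297]), 'torque': array([0.02528521, 0.00835983, 0.02544711]), 'opening': 0.09201403538570527}
top 412.9225418328886 321.6714354976281 193.2896054576299 [ 0.40658992 -0.05993364  1.26696724] [-3.00624624  0.01200191 -1.59711833]
top jig [([194.7, 302.4], 0.71), ([190.6, 281.1], 0.66)]
top sample_board [([210.5, 309.0], 0.67)]
top clamp_pivot [([190.4, 254.2], 0.63), ([167.6, 458.0], 0.41)]
top grip [([193.2, 252.9], 0.6)]
top clamp_pad [([189.0, 280.8], 0.5)]
top tin_lid [([232.7, 254.6], 0.62)]
top marker_green [([175.9, 251.9], 0.71)]
side 518.1840161757585 320.77848174509825 200.84229347098287 [ 0.06260492 -1.27085616  1.17679185] [-2.2435498  -0.00474867 -0.38257907]
side jig [([220.5, 316.0], 0.72)]
side sample_board [([223.5, 308.5], 0.63)]
side clamp_pivot [([179.6, 306.2], 0.62)]
side grip [([162.8, 308.7], 0.53)]
side clamp_pad [([191.6, 309.5], 0.37)]
side tin_lid [([195.2, 272.6], 0.59)]
side marker_green [([182.8, 319.2], 0.45)]
{'grip_point_offset': 0.0188}
```

```bash
cat > h.py <<'E'
import numpy as np,cv2
from scipy.spatial.transform import Rotation as R
def cam(r): return np.array([[r["fx"],0,r["cx"]],[0,r["fy"],r["cy"]],[0,0,1]]),np.array(r["eye"]),R.from_euler("xyz",r["rotation"]).as_matrix()
def proj(r,p):
    K,e,M=cam(r);q=K@(M.T@(np.array(p)-e));return q[:2]/q[2]   # col,row
def onplane(r,at,z):
    K,e,M=cam(r);d=M@np.linalg.inv(K)@[at[1],at[0],1];return e+d*(z-e[2])/d[2]
def J(jig,p):
    x,y,a=jig;return np.array([x+np.cos(a)*p[0]-np.sin(a)*p[1],y+np.sin(a)*p[0]+np.cos(a)*p[1],p[2]])
E
python3 - <<'E'
from cell import *
from h import *
r=read_camera("top");s=read_camera("side")
for l,z in(("jig",0),("sample_board",.018),("clamp_pivot",.06),("grip",.158),("tin_lid",.018),("marker_green",.018)):
    for n,c in(("top",r),("side",s)):
        for d in place_of(n,l)[:1]: print(l,n,onplane(c,d["at"],z).round(4))
im=r["img"];cv2.imwrite("pics/a.png",cv2.resize(im[130:280,200:400],None,fx=4,fy=4,interpolation=cv2.INTER_CUBIC))
im=s["img"];cv2.imwrite("pics/b.png",cv2.resize(im[130:280,220:420],None,fx=4,fy=4,interpolation=cv2.INTER_CUBIC))
E
```

```text
jig top [0.579  0.0133 0.    ]
jig side [0.5726 0.0104 0.    ]
sample_board top [ 0.5282 -0.0157  0.018 ]
sample_board side [ 0.5256 -0.0213  0.018 ]
clamp_pivot top [0.5839 0.1451 0.06  ]
clamp_pivot side [0.5852 0.1391 0.06  ]
grip top [0.5717 0.1407 0.158 ]
grip side [0.5797 0.1284 0.158 ]
tin_lid top [0.4583 0.1538 0.018 ]
tin_lid side [0.4524 0.1617 0.018 ]
marker_green top [0.6432 0.1711 0.018 ]
marker_green side [0.6356 0.1652 0.018 ]
```

View pics/a.png

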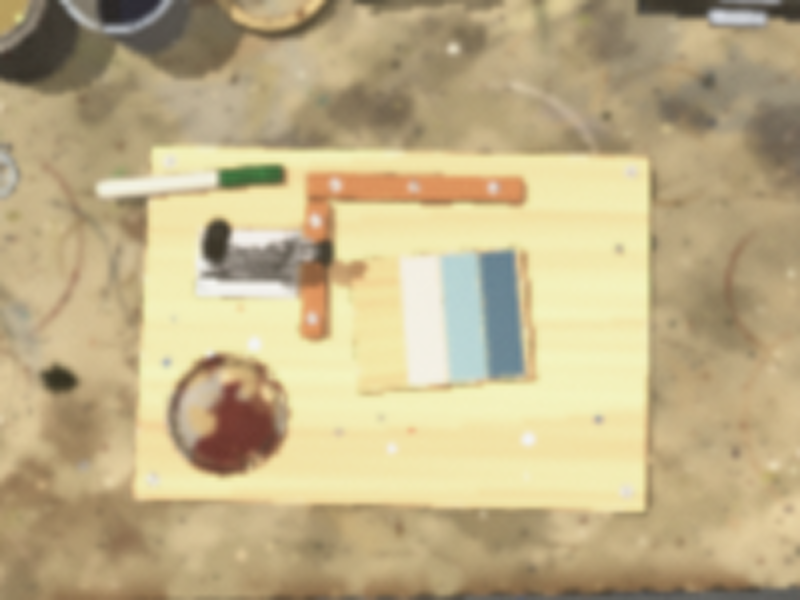

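View pics/b.png

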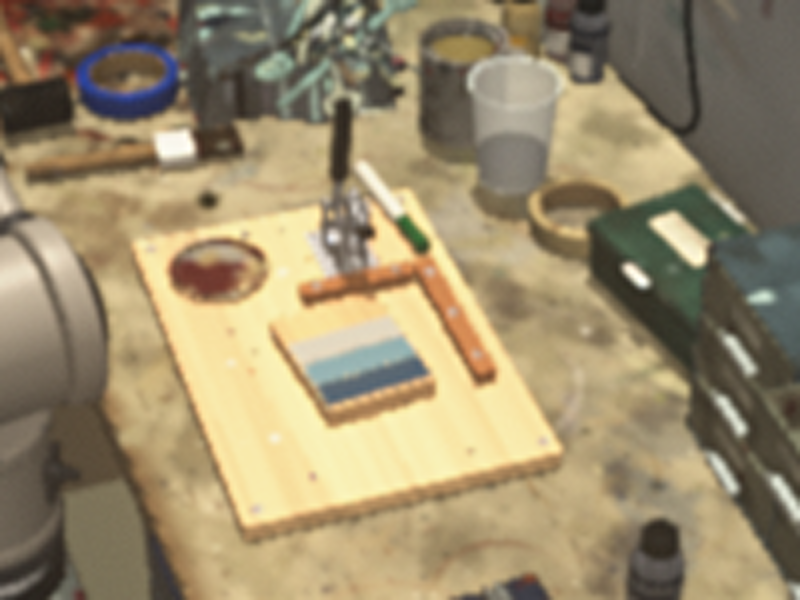

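```bash
python3 - <<'E'
from cell import *
from h import *
from scipy.optimize import least_squares
r=read_camera("top");s=read_camera("side")
def fit(obs,x0):
    f=lambda v:np.concatenate([proj(c,J(v,p))-uv for c,p,uv in obs])
    o=least_squares(f,x0,loss="soft_l1");print(o.x.round(4),o.fun.round(1));return o.x
T=lambda u,v:np.array([200+u/4-.4,130+v/4-.4]);S=lambda u,v:np.array([220+u/4-.4,130+v/4-.4])
jc=[(.09,.205,.018),(.09,-.18,.018),(-.18,-.18,.018),(-.18,.205,.018)]
tj=[(r,p,T(*u)) for p,u in zip(jc,[(152,148),(648,157),(645,510),(136,498)])]
sj=[(s,p,S(*u)) for p,u in zip(jc,[(410,190),(563,455),(247,530),(135,243)])]
a=fit(tj,[.57,.01,0]);fit(sj,[.57,.01,0]);j=fit(tj+sj,[.57,.01,0])
bc=[(.05,.065,.036),(.05,-.065,.036),(-.05,-.065,.036),(-.05,.065,.036)]
tb=[(r,p,T(*u)) for p,u in zip(bc,[(353,260),(517,249),(526,380),(359,391)])]
sb=[(s,p,S(*u)) for p,u in zip(bc,[(378,308),(434,378),(330,413),(273,326)])]
fit(tb,[.53,-.02,0]);fit(sb,[.53,-.02,0]);b=fit(tb+sb,[.53,-.02,0])
c,sn=np.cos(j[2]),np.sin(j[2]);d=b[:2]-j[:2];print("board in jig",c*d[0]+sn*d[1],-sn*d[0]+c*d[1],b[2]-j[2])
np.save("j.npy",j);np.save("b.npy",b)
for p in[(0,.146,.06),(0,.125,.158),(0,.246,.063)]:print(J(j,p).round(4))
E
```

```text
[ 0.5691  0.0084 -0.0477] [-0.3 -0.4  0.5 -0.3  0.5  0.2 -0.7  0.4]
[ 0.5697  0.0083 -0.0542] [ 0.4  0.1  0.5 -0.3 -0.5 -0.2 -0.4  0.5]
[ 0.5694  0.0083 -0.0501] [-0.2 -0.7  0.6 -0.3  0.4  0.3 -0.8  0.2  0.1  0.1  0.6 -0.4 -0.4 -0.1
 -0.6  0.7]
[ 0.5266 -0.0112  0.0379] [-1.1 -0.2  1.  -0.3  1.   0.2 -0.8  0.3]
[ 0.5278 -0.014   0.0408] [-0.2 -3.6  1.5  1.2 -0.2  0.7 -0.5 -0.7]
[ 0.5272 -0.0122  0.0384] [-0.8 -0.4  1.3 -0.5  1.3 -0.  -0.5  0.1 -0.5 -3.8  1.   1.  -0.7  0.4
 -0.8 -1. ]
board in jig -0.041116314430225974 -0.022588951279046657 0.08854413134848818
[0.5767 0.1542 0.06  ]
[0.5756 0.1332 0.158 ]
[0.5817 0.254  0.063 ]
```

```bash
python3 -m inch '[[[0,0,0,0.1675],[0,0,0,0.1675],[24,-46,0,0],[24,-46,0,0],[24,-46,0,0],[24,-46,0,0],[24,-46,0,0],[24,-46,0,0],[24,-46,0,0],[24,-46,0,0]]]' -0.3 10; cat > w.py <<'E'
from cell import *
from h import *
j=np.load("j.npy");s=observe();p=np.array(s["tool_pos"]);c,n=np.cos(j[2]),np.sin(j[2]);d=p[:2]-j[:2];f=s["contact_force"]
print("t",round(s["time"],2),"jig",round(1e3*(c*d[0]+n*d[1]),1),round(1e3*(-n*d[0]+c*d[1]),1),"z",round(1e3*p[2],1),"rot",np.round(s["tool_rot"],3),"rel",round(s["tool_rot"][2]-j[2],3),"Fjig",np.round([c*f[0]+n*f[1],-n*f[0]+c*f[1],f[2]],1),"open",round(s["opening"],4))
E
python3 w.py
```

```text
time: 2.85
tool_pos: [0.3585, -0.1445, 0.227]
tool_rot: [3.141, -0.001, -0.05]
contact_force: [0.3, -1.3, 0.5]
opening: 0.0598
t 2.85 jig -203.0 -163.2 z 227.0 rot [ 3.141e+00 -1.000e-03 -5.000e-02] rel -0.0 Fjig [ 0.4 -1.3  0.5] open 0.0598
```

```bash
python3 -m inch '[[[24,-44,10,0],[24,-44,10,0],[25,-45,20,0],[0,0,50,0],[0,0,50,0],[0,0,40,0],[0,0,21,0],[0,0,0,0]]]'; python3 w.py
```

```text
time: 3.85
tool_pos: [0.4364, -0.0166, 0.0246]
tool_rot: [-3.141, 0.003, -0.05]
contact_force: [-0.6, 0.3, -0.7]
opening: 0.0597
t 3.85 jig -131.6 -31.6 z 24.6 rot [-3.141e+00  3.000e-03 -5.000e-02] rel -0.0 Fjig [-0.6  0.3 -0.7] open 0.0597
```

```bash
python3 -m inch '[[[8,0,0,0],[8,0,0,0],[8,0,0,0],[8,0,0,0],[8,0,0,0],[8,0,0,0],[8,0,0,0],[6,0,0,0],[0,0,0,0]]]'; python3 w.py; python3 -m inch '[[[3,0,0,0],[3,0,0,0],[3,0,0,0],[0,0,0,0]]]'; python3 w.py
```

```text
time: 4.97
tool_pos: [0.5002, -0.0201, 0.0257]
tool_rot: [3.141, -0.001, -0.05]
contact_force: [-0.4, 0.7, -0.2]
opening: 0.0591
t 4.97 jig -67.6 -31.9 z 25.7 rot [ 3.141e+00 -1.000e-03 -5.000e-02] rel -0.0 Fjig [-0.4  0.7 -0.2] open 0.0591
time: 5.48
tool_pos: [0.5067, -0.0202, 0.0255]
tool_rot: [-3.141, 0.004, -0.05]
contact_force: [-6.2, -0.4, 3.7]
opening: 0.0599
t 5.47 jig -61.2 -31.6 z 25.5 rot [-3.141  0.004 -0.05 ] rel -0.0 Fjig [-6.2 -0.8  3.7] open 0.0599
```

```bash
python3 -m inch '[[[2,0,0,0],[1,0,0,0],[0,0,0,0]]]'; python3 w.py; python3 - <<'E'
from cell import *
from h import *
r=read_camera("side");cv2.imwrite("pics/c.png",cv2.resize(r["img"][150:280,220:420],None,fx=4,fy=4,interpolation=cv2.INTER_CUBIC))
E
```

```text
time: 5.85
tool_pos: [0.5067, -0.0201, 0.0253]
tool_rot: [-3.141, 0.01, -0.05]
contact_force: [-15.8, 0.0, 11.1]
opening: 0.0599
t 5.85 jig -61.1 -31.6 z 25.3 rot [-3.141  0.01  -0.05 ] rel 0.0 Fjig [-15.7  -0.7  11.1] open 0.0599
```

View pics/c.png

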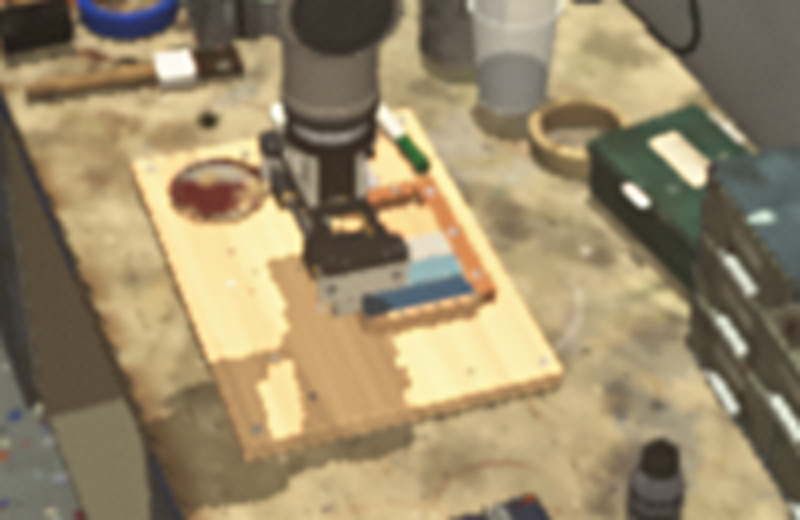

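```bash
python3 -m inch '[[[-12,0,0,0],[-13,0,0,0],[0,0,-40,0],[0,48,0,0],[0,48,0,0],[35,0,0,0],[35,0,0,0],[0,0,0,0],[0,0,20,0],[0,0,20,0]]]' 1 10; python3 w.py
```

```text
time: 7.15
tool_pos: [0.5504, -0.1184, 0.0253]
tool_rot: [3.141, 0.0, -0.05]
contact_force: [0.8, -0.1, 0.4]
opening: 0.0004
t 7.15 jig -12.5 -127.5 z 25.3 rot [ 3.141  0.    -0.05 ] rel 0.0 Fjig [ 0.8 -0.1  0.4] open 0.0004
```

```bash
python3 -m inch '[[[0,-8,0,0],[0,-8,0,0],[0,-6,0,0],[0,-6,0,0],[0,-6,0,0],[0,-4,0,0],[0,0,0,0]]]'; python3 w.py; python3 -m inch '[[[0,-3,0,0],[0,-3,0,0],[0,-2,0,0],[0,0,0,0]]]'; python3 w.py
```

```text
time: 8.02
tool_pos: [0.5537, -0.0806, 0.0263]
tool_rot: [3.141, -0.001, -0.05]
contact_force: [-1.7, -3.1, 6.0]
opening: 0.0009
t 8.03 jig -11.2 -89.7 z 26.3 rot [ 3.141e+00 -1.000e-03 -5.000e-02] rel 0.0 Fjig [-1.6 -3.2  6. ] open 0.0009
time: 8.52
tool_pos: [0.5541, -0.0731, 0.0264]
tool_rot: [3.141, -0.001, -0.05]
contact_force: [-1.9, -3.9, 5.3]
opening: 0.0002
t 8.53 jig -11.1 -82.1 z 26.4 rot [ 3.141e+00 -1.000e-03 -5.000e-02] rel -0.0 Fjig [-1.7 -4.   5.3] open 0.0002
```

```bash
python3 -m inch '[[[0,-2,0,0],[0,-2,0,0],[0,0,0,0]]]'; python3 w.py; python3 - <<'E'
from cell import *
from h import *
r=read_camera("side");cv2.imwrite("pics/d.png",cv2.resize(r["img"][150:280,220:420],None,fx=4,fy=4,interpolation=cv2.INTER_CUBIC))
E
```

```text
time: 8.9
tool_pos: [0.5543, -0.0692, 0.0263]
tool_rot: [3.141, -0.001, -0.05]
contact_force: [-2.3, -4.8, 6.3]
opening: 0.0003
t 8.9 jig -11.2 -78.2 z 26.3 rot [ 3.141e+00 -1.000e-03 -5.000e-02] rel -0.0 Fjig [-2.  -4.9  6.3] open 0.0003
```

View pics/d.png

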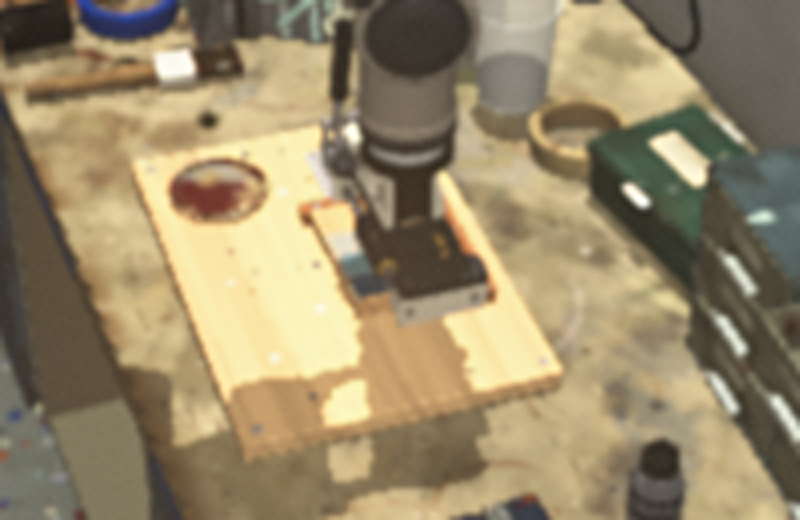

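```bash
python3 -m inch '[[[0,-2,0,0],[0,-2,0,0],[0,0,0,0]]]'; python3 w.py
```

```text
time: 9.32
tool_pos: [0.5544, -0.0675, 0.0264]
tool_rot: [3.137, -0.001, -0.05]
contact_force: [-3.9, -14.7, 4.8]
opening: 0.0009
t 9.32 jig -11.1 -76.5 z 26.4 rot [ 3.137e+00 -1.000e-03 -5.000e-02] rel 0.0 Fjig [ -3.2 -14.8   4.8] open 0.0009
```

```bash
python3 -m inch '[[[0,10,0,0],[0,30,0,0],[0,30,-40,0],[0,40,-50,0],[0,40,-40,0],[0,40,0,0],[0,0,0,0]]]'; python3 w.py; python3 - <<'E'
from cell import *
from h import *
r=read_camera("top");a=cv2.resize(r["img"][165:240,245:345],None,fx=8,fy=8,interpolation=cv2.INTER_CUBIC)
cv2.imwrite("pics/e.png",a)
j=np.load("j.npy")
for p in[(.05,.065,.036),(.05,-.065,.036),(-.05,-.065,.036),(-.05,.065,.036)]:u=proj(r,J(j,p));print(((u-[245,165]+.5)*8).round(0))
r=read_camera("side");cv2.imwrite("pics/f.png",cv2.resize(r["img"][180:250,270:360],None,fx=8,fy=8,interpolation=cv2.INTER_CUBIC))
for p in[(.05,.065,.036),(.05,-.065,.036),(-.05,-.065,.036),(-.05,.065,.036)]:u=proj(r,J(j,p));print(((u-[270,180]+.5)*8).round(0))
E
```

```text
time: 10.2
tool_pos: [0.5442, -0.2557, 0.1544]
tool_rot: [-3.141, -0.001, -0.054]
contact_force: [-0.0, 0.4, 0.6]
opening: 0.0002
t 10.2 jig -11.8 -265.0 z 154.4 rot [-3.141e+00 -1.000e-03 -5.400e-02] rel -0.003 Fjig [-0.1  0.4  0.6] open 0.0002
[296. 114.]
[640. 121.]
[634. 385.]
[286. 377.]
[440. 140.]
[542. 320.]
[317. 370.]
[225. 185.]
```

View pics/e.png

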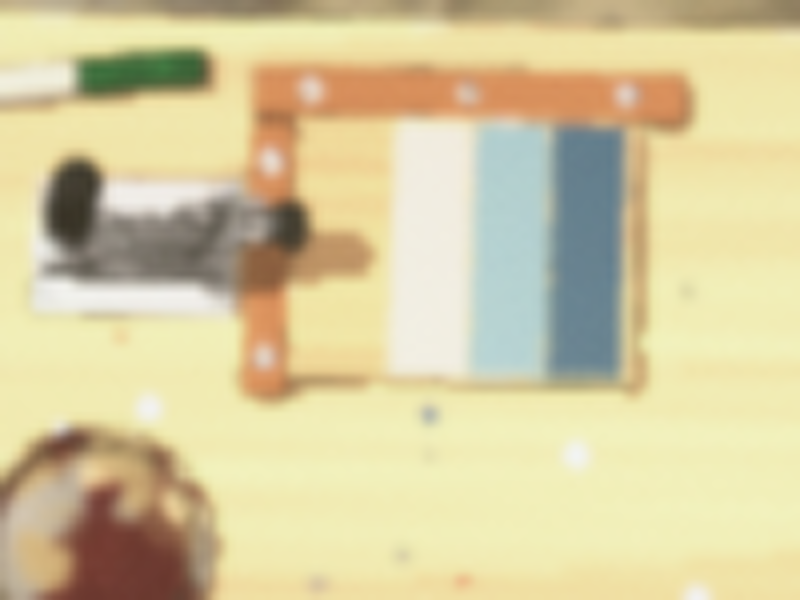

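View pics/f.png

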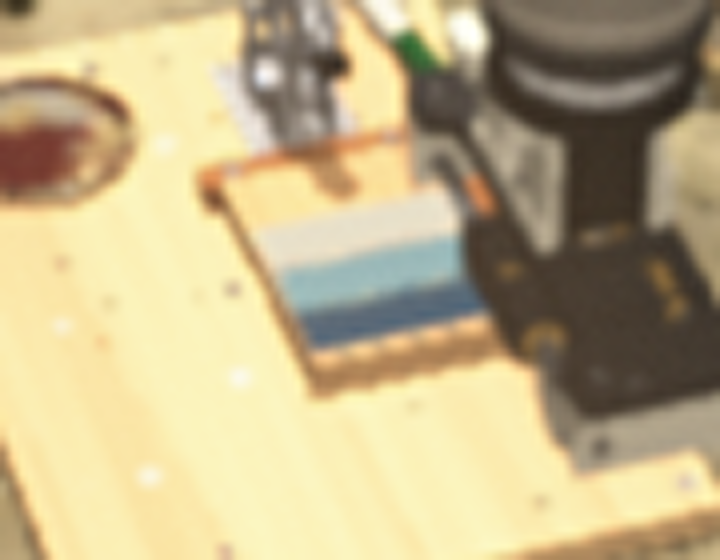

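```bash
python3 -m inch '[[[-30,-48,0,0],[-30,-48,0,0],[-30,-48,0,0],[0,-48,0,0],[0,-48,0,0],[0,0,50,0],[0,0,50,0],[0,0,28,0],[0,0,0,0]]]' -0.3 10; python3 w.py; python3 -m inch '[[[10,0,0,0],[10,0,0,0],[10,0,0,0],[6,0,0,0],[3,0,0,0],[0,0,0,0]]]'; python3 w.py
```

```text
time: 11.42
tool_pos: [0.4646, -0.0078, 0.0247]
tool_rot: [-3.141, 0.006, -0.049]
contact_force: [-0.0, -0.5, 0.1]
opening: 0.0599
t 11.43 jig -103.8 -21.4 z 24.7 rot [-3.141  0.006 -0.049] rel 0.001 Fjig [ 0.  -0.5  0.1] open 0.0599
time: 12.18
tool_pos: [0.5057, -0.0113, 0.0264]
tool_rot: [3.142, 0.0, -0.05]
contact_force: [-0.3, 0.0, -0.2]
opening: 0.0596
t 12.18 jig -62.6 -22.8 z 26.4 rot [ 3.142  0.    -0.05 ] rel -0.0 Fjig [-0.3  0.  -0.2] open 0.0596
```

```bash
python3 -m inch '[[[2,0,0,0],[2,0,0,0],[2,0,0,0],[0,0,0,0]]]'; python3 w.py; python3 -m inch '[[[-12,0,0,0],[-20,0,0,0],[0,10,-40,0],[0,10,-50,0],[0,0,-40,0],[0,0,-20,0],[0,0,0,0]]]' 1 10; python3 w.py
```

```text
time: 12.68
tool_pos: [0.5072, -0.0112, 0.0259]
tool_rot: [-3.141, 0.01, -0.05]
contact_force: [-13.0, -0.5, 9.5]
opening: 0.0597
t 12.68 jig -61.1 -22.6 z 25.9 rot [-3.141  0.01  -0.05 ] rel 0.0 Fjig [-12.9  -1.2   9.5] open 0.0597
time: 13.55
tool_pos: [0.4796, -0.0301, 0.1779]
tool_rot: [3.141, -0.004, -0.05]
contact_force: [-0.2, 0.0, -1.3]
opening: 0.0005
t 13.55 jig -87.7 -42.9 z 177.9 rot [ 3.141 -0.004 -0.05 ] rel -0.0 Fjig [-0.2 -0.  -1.3] open 0.0005
```

```bash
python3 -m inch '[[[30,-30,0,0],[30,-30,0,0],[28,-29,10,0],[0,-29,10,0],[0,0,0,0]]]' 1 10; python3 w.py; python3 - <<'E'
from cell import *
from h import *
r=read_camera("side");cv2.imwrite("pics/g.png",cv2.resize(r["img"][110:250,220:400],None,fx=4,fy=4,interpolation=cv2.INTER_CUBIC))
E
```

```text
time: 14.18
tool_pos: [0.5713, 0.0852, 0.1537]
tool_rot: [3.141, 0.005, -0.047]
contact_force: [-0.5, -0.8, -0.0]
opening: 0.0004
t 14.18 jig -1.9 76.8 z 153.7 rot [ 3.141  0.005 -0.047] rel 0.003 Fjig [-0.5 -0.9 -0. ] open 0.0004
```

View pics/g.png

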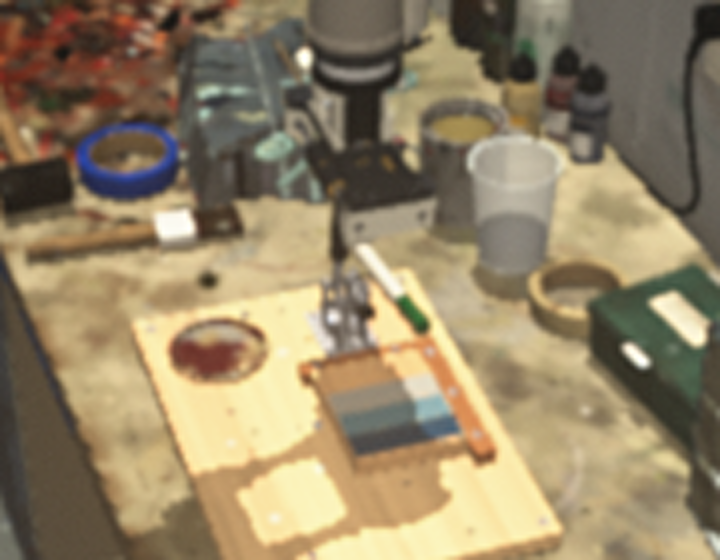

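```bash
python3 -m inch '[[[0,-10,-5,0],[0,-10,0,0],[0,-10,0,0],[0,-10,0,0],[0,-8,0,0],[0,0,0,0]]]'; python3 w.py;  python3 -m inch '[[[0,-12,1,0],[0,-12,1,0],[0,-11,2,0],[0,-11,4,0],[0,-11,5,0],[0,-10,5,0],[0,0,0,0]]]'; python3 w.py
```

```text
time: 14.98
tool_pos: [0.5748, 0.1322, 0.1613]
tool_rot: [-3.142, 0.0, -0.049]
contact_force: [0.7, -0.4, 0.8]
opening: 0.0004
t 14.97 jig -0.8 124.0 z 161.3 rot [-3.142  0.    -0.049] rel 0.001 Fjig [ 0.7 -0.3  0.8] open 0.0004
time: 15.85
tool_pos: [0.5779, 0.1991, 0.1427]
tool_rot: [3.141, 0.001, -0.049]
contact_force: [0.6, -0.1, 0.8]
opening: 0.0004
t 15.85 jig -1.0 191.0 z 142.7 rot [ 3.141e+00  1.000e-03 -4.900e-02] rel 0.001 Fjig [ 0.6 -0.   0.8] open 0.0004
```

```bash
python3 -m inch '[[[0,-10,9,0],[0,-9,9,0],[0,-8,11,0],[0,-7,11,0],[0,0,0,0]]]'; python3 w.py; python3 - <<'E'
from cell import *
from h import *
r=read_camera("side");cv2.imwrite("pics/k.png",cv2.resize(r["img"][110:250,220:400],None,fx=4,fy=4,interpolation=cv2.INTER_CUBIC))
E
```

```text
time: 16.48
tool_pos: [0.5796, 0.2328, 0.1023]
tool_rot: [3.141, 0.001, -0.05]
contact_force: [-0.6, 0.6, 1.9]
opening: 0.0005
t 16.48 jig -1.1 224.7 z 102.3 rot [ 3.141e+00  1.000e-03 -5.000e-02] rel 0.001 Fjig [-0.6  0.5  1.9] open 0.0005
```

View pics/k.png

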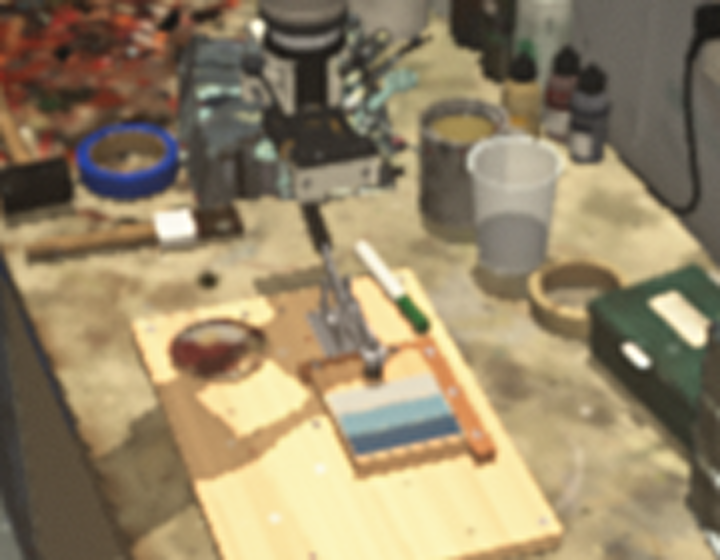

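The handle is folding over and the nose is coming down onto the board, which is still home. I'll push on through centre.

```bash
python3 -m inch '[[[0,-3,8,0],[0,-3,8,0],[0,-2,7,0],[0,-1,7,0],[0,0,2,0],[0,0,0,0]]]'; python3 w.py; python3 -m inch '[[[0,0,-15,0],[0,0,-40,0],[0,0,-50,0],[-30,0,-40,0],[-50,20,0,0],[-50,35,0,0],[-40,40,0,0],[-20,40,0,0],[0,0,0,0],[0,0,0,0]]]'; python3 w.py; python3 - <<'E'
from cell import *
from h import *
r=read_camera("side");a=cv2.resize(r["img"][150:250,240:360],None,fx=5,fy=5,interpolation=cv2.INTER_CUBIC)
t=read_camera("top");b=cv2.resize(t["img"][165:240,225:345],None,fx=5,fy=5,interpolation=cv2.INTER_CUBIC)
cv2.imwrite("pics/m1.png",a);cv2.imwrite("pics/m2.png",b)
j=np.load("j.npy")
print("grip closed expected side",proj(r,J(j,(0,.246,.063))),[ (d["at"],d["conf"]) for d in place_of("side","grip")[:2]])
print("top",proj(t,J(j,(0,.246,.063))),[ (d["at"],d["conf"]) for d in place_of("top","grip")[:2]])
for l in("tin_lid","marker_green","sample_board","flat_brush"):
    for d in place_of("top",l)[:1]:print(l,onplane(t,d["at"],.018).round(3),d["conf"])
E
```

```text
time: 17.27
tool_pos: [0.5804, 0.2412, 0.072]
tool_rot: [3.141, 0.0, -0.05]
contact_force: [-2.9, -0.6, 5.4]
opening: 0.0004
t 17.27 jig -0.7 233.2 z 72.0 rot [ 3.141  0.    -0.05 ] rel -0.0 Fjig [-2.9 -0.7  5.4] open 0.0004
time: 18.52
tool_pos: [0.3848, 0.1162, 0.2173]
tool_rot: [-3.141, -0.002, -0.051]
contact_force: [0.1, -0.2, 0.7]
opening: 0.0004
t 18.52 jig -189.8 98.5 z 217.3 rot [-3.141e+00 -2.000e-03 -5.100e-02] rel -0.001 Fjig [ 0.1 -0.2  0.7] open 0.0004
grip closed expected side [296.08842536 165.92803098] [([164.2, 299.0], 0.45)]
top [218.71217562 192.51491796] [([195.0, 217.8], 0.87)]
tin_lid [0.462 0.156 0.018] 0.77
marker_green [0.64  0.166 0.018] 0.63
sample_board [0.56  0.006 0.018] 0.62
flat_brush [0.448 0.355 0.018] 0.77
```

View pics/m1.png

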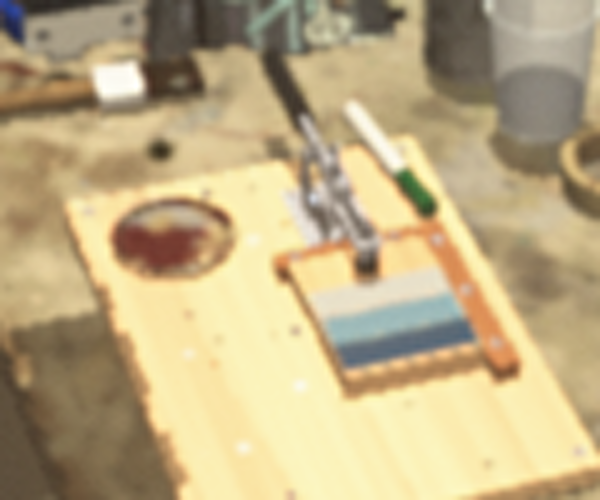

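View pics/m2.png

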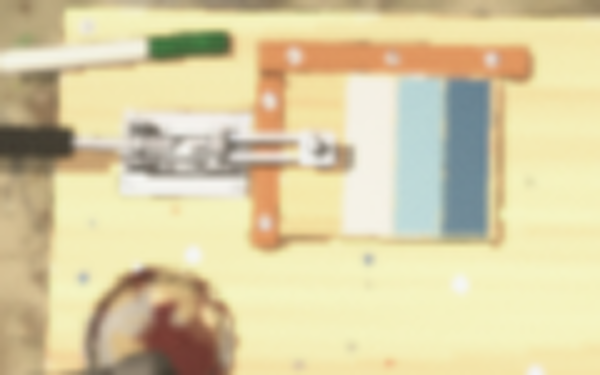

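```bash
python3 -c "
from cell import *
print(hand_in())"
```

```text
the job is handed in; nothing more can be done
None
```

The board is home in the corner of the jig and the toggle clamp is closed on it. I handed the job in at about 18.6 s of the 54 s allowed; no verdict came back.

**Board:** I slid it to the back fence with two fingertips, then to the left fence with the closed fingers. A second push towards the back fence stopped at the same place as the first, 61.1 mm in front of the jig origin at about 13 N. The last pictures from both cameras show the board flat against both fences.

**Clamp:** I pushed the handle over and down along its arc until it stopped, with the fingertips 72 mm above the worktop and about 5 N of resistance. I then drew the arm clear. In both cameras the grip sits within about 3 pixels of where it should be when closed, and the nose is down on the board.

**Other things:** The tin lid and green marker were found within about 6 mm of their first positions, which is within the detector's scatter. I only located the brush at the end and did not check the red marker or the bottle, but the arm worked well away from all three.

**What did not agree or was not measured:**
- The push to the left fence stopped about 7 mm further on than the stated finger width suggests. I put that down to narrower fingertips.
- The detector put the board's centre about 9 mm short of home along x. I went by the pushes and pictures instead.
- I could not measure the handle angle or the nose's force on the board directly. Both are inferred from the handle reaching its stop and from the pictures.

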